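Rack the oiled pepper-mill bodies in the order of their heads

TASK

The four freshly oiled pepper-mill bodies stand in a mixed-up row on the oiling board. Move each one to the drying rack and lower it gently (do not let it drop) over the peg directly in front of its own head, the head of the same shape, so that the bodies stand upright and fully down in the same order as the heads. Leave the heads on their dowels and the wax tin on the oiling board where it is.

Things in the scene. Friction and masses are not known exactly. Their poses are not given: they have to be found in the camera images.
- mill_plain: Plain mill body, smooth straight cylinder, 48 mm in diameter, 100 mm tall. Light wood, 32 mm bore right through; origin at the centre of its underside, z up. Starts in the row on the oiling board (black board without heads; 80 mm apart, random order), upright on its deck, 30 mm above the table, over a 12 mm peg 45 mm tall. 0.07 to 0.24 kg.
- mill_square: Square mill body, 50 x 50 mm block (x and y square to its flats), 108 mm tall. Light wood, 32 mm bore right through; origin at the centre of its underside, z up. Starts in the row on the oiling board (black board without heads; 80 mm apart, random order), upright on its deck, 30 mm above the table, over a 12 mm peg 45 mm tall. 0.07 to 0.24 kg.
- mill_beaded: Beaded mill body, four stacked beads, 60 mm in diameter (grips as 59 mm all the way up), 116 mm tall. Light wood, 32 mm bore right through; origin at the centre of its underside, z up. Starts in the row on the oiling board (black board without heads; 80 mm apart, random order), upright on its deck, 30 mm above the table, over a 12 mm peg 45 mm tall. 0.07 to 0.24 kg.
- mill_bell: Bell-shaped mill body, foot 66 mm in diameter, straight neck 46 mm from 84 mm up to the top, 124 mm tall. Light wood, 32 mm bore right through; origin at the centre of its underside, z up. Starts in the row on the oiling board (black board without heads; 80 mm apart, random order), upright on its deck, 30 mm above the table, over a 12 mm peg 45 mm tall. 0.07 to 0.24 kg.
- head_plain: Head of the plain mill: smooth flat-topped disc, 48 mm in diameter, 30 mm tall. Light wood, origin at the centre of its underside, z up. Sits loosely (3 mm of play) on a short dowel in the rear row of the drying rack and stays there.
- head_square: Head of the square mill: square, 50 x 50 mm, with a low pyramid top, 40 mm tall. Light wood, origin at the centre of its underside, z up. Sits loosely (3 mm of play) on a short dowel in the rear row of the drying rack and stays there.
- head_beaded: Head of the beaded mill: a bead with a dome on it, 60 mm in diameter, 45 mm tall. Light wood, origin at the centre of its underside, z up. Sits loosely (3 mm of play) on a short dowel in the rear row of the drying rack and stays there.
- head_bell: Head of the bell-shaped mill: a cone, 46 mm in diameter below, a small knob at its tip, 54 mm tall. Light wood, origin at the centre of its underside, z up. Sits loosely (3 mm of play) on a short dowel in the rear row of the drying rack and stays there.
- drying_rack: Fixed black plywood board, 200 (x) by 360 mm (y), carrying the heads. Origin at the centre of its underside, on the table; deck 30 mm above. Front row, nearer the robot: four empty round-tipped pegs, 12 mm in diameter, 45 mm above the deck, at x -45 and y -120, -40, 40, 120 mm in its frame. Rear row: the heads' dowels at x +52 mm and the same y; heads in random order.
- wax_tin: Round flat metal tin with a yellow centre, 74 mm in diameter, 27 mm tall, loose on the oiling board behind the row of mill bodies. Origin at the centre of its underside. To be left where it stands.
Things that resemble listed ones, but are neither listed nor needed, are in the scene too. What is shaped like the mill_beaded but turquoise is not meant.

How it is judged:
By the outcome, as a careful person would: the job done as asked, in the order asked, and still so for the second after the job is handed in, with the robot touching nothing.
It also fails if it takes over 117 s, if anything falls off the work surface, if the arm or the gripper's body presses on something with over 40 N, if the wrist force passes 120 N, or if a joint passes its speed limit or range.

ROBOT

A 6-joint arm with a two-finger parallel gripper is mounted at the origin on the work surface. World frame = base frame: x ahead of the robot, y to its left, z up, the work surface at z = 0. Lengths are in mm, angles in rad, forces in N, time in s.
With the tool pointing down it reaches from about 300 to 775 mm from the base axis. Payload 14.6 kg.
Tool frame: the origin (TCP) lies on the centre line of the jaws, within the pads' length; the fingertips stand 8 mm ahead of it and the grasp point (between the pads) lies 11 mm behind it; z points along the fingers, y is the direction in which the jaws open and shut (so a half turn about z gives the same grasp; the last joint's range is limited). The gripper opens to 94 mm and grips with 3 to 60 N. Pads are 16 mm wide; open, the fingers measure 119 mm over their backs; the gripper's body (75 mm by 177 mm) begins 78 mm behind the grasp point.
Start: joints at [1.215, 0.3, 1.521, -0, 1.321, -0.067], TCP at [156.639, 527.213, 180.046] pointing down, gripper open.
Joint ranges: [-3.03, 3.03], [-0.79, 2.21], [0.23, 2.52], [-1.04, 4.18], [0, 3.07], [-2.55, 2.55]. Speed limits (rad/s): [2.22, 2.22, 2.57, 3.14, 3.14, 3.14].

INTERFACE

Orientations are given as [roll, pitch, yaw] about the fixed x, y, z axes, in that order (R = Rz(yaw) Ry(pitch) Rx(roll)).
In Python, from cell import read_state, cams, manip gives the robot as it stands.
- The arm moves only by the shell command python3 -m handwheel 'ROWS' [OPENING] [FORCE]. ROWS is JSON, a list of rows, each a list of 4 numbers: the shift along the tool's x, y, z in m, then the turn about the tool's z in degrees. In form: [[dx, dy, dz, turn], ...]. A call has 1 to 5 rows; each row is the pose to reach, as a shift and turn from the pose measured when the call began, along the tool's axes at that moment; what a row does not reach only later rows make up. A row lasts 1/8 s, in which the tool goes at most 62.5 mm and 10.7 degrees, less where a joint would pass 70% of its speed; a pose out of reach is approached as far as the arm can. A call with a gripper value outside its range is refused whole. OPENING is the closure, from 0 (fully open) to 1 (shut), set as the call begins (- or left out, the last holds). The fingers move at their own pace and stop on an object; FORCE is the grip in N (left out, the last holds). Time passes only in rows, so rows that repeat a pose let the fingers close. It gives the time, the measured TCP pose, the force and the opening at its end, in the units of the state.
- read_state(): the state, without advancing time (a new reading comes with each control period).
- cams.camera(name): name is "side" or "top" or "wrist"; returns the picture (400x640x3 uint8, red, green, blue); there is no depth.
- cams.get_calibration(name): a dict with "vertical_fov" (degrees; the focal length in pixels is half the picture's height over the tangent of half this angle, whatever the lens; pixels are square), "cx", "cy" (the principal point, pixels), "dist_coeffs" ([k1, k2, p1, p2, k3] as OpenCV has them; the pictures are not rectified), "R" (3x3) and "t" (3): a world point X has camera coordinates R X + t. Camera axes: x right, y down, z forward; pixel columns grow to the right and rows downward; lengths in mm; the calibration is good to about 2 mm. A picture is of the moment at which its call begins: read the wrist's pose just before it. get_calibration takes no time and is no camera call; for the wrist camera it gives the pose at the moment of the call.
- manip.sign_off(): hands the job in, once; it reports no verdict.
The state is a dict: "clock": time; "joints": joint angles; "qd": joint speeds; "effort": joint torques, N m; "eef_pos": TCP position; "eef_rot": TCP orientation; "wrist_force": force on the tool from outside, world axes, zero at the start; "moment": the same for the moment, N m; "finger_gap": finger opening in mm.
Only numpy, scipy, OpenCV 4.12 (cv2) and the standard library are available. Lean on these libraries where they do the work, as an engineer would, in place of code of your own. Each camera call takes 0.05 s, during which the arm holds its last target. There are 200 camera calls.

## Working session

There is one attempt and no reset: what is moved stays moved. The work goes in short steps, Python scripts to look and compute and a shell command to move; the robot and the scene stay as the last step left them, time stands still between calls to the robot, and variables do not carry over. Pictures are saved under pics/ and viewed, about 12 in all and at most 16, crops included, and the job is handed in when it is done.

```bash
ls; mkdir -p pics; python3 - <<'E'
from cell import read_state, cams
import cv2,numpy as np
s=read_state();print(s)
for n in("top","side"):
    im=cams.camera(n);cv2.imwrite(f"pics/{n}0.png",im[:,:,::-1])
    print(n,cams.get_calibration(n))
E
```

```text
pics
{'clock': 0.0, 'joints': array([ 1.21539527e+00,  3.00483745e-01,  1.52159577e+00,  8.10225476e-06,
        1.32070647e+00, -6.66261913e-02]), 'qd': array([ 0.00031047,  0.00138467,  0.00011259, -0.00026198, -0.00105143,
       -0.00179954]), 'effort': array([-4.76944206e-04, -5.31806731e+01, -3.52735698e+01,  7.07880151e-02,
        2.44071818e-02, -8.89574630e-05]), 'eef_pos': array([156.53719843, 526.93895776, 179.47320214]), 'eef_rot': array([-3.14040249e+00, -8.72786525e-05,  2.85281573e+00]), 'wrist_force': array([-0.40631976, -0.64756423,  0.30359332]), 'moment': array([0.04587683, 0.01722244, 0.0274158 ]), 'finger_gap': 94.12078190592719}
top {'vertical_fov': 50.69362881215142, 'cx': 313.77883403163287, 'cy': 196.703790900314, 'dist_coeffs': array([-0.09338205,  0.        ,  0.        ,  0.        ,  0.        ]), 'R': array([[-0.02504416, -0.99955169,  0.01640768],
       [-0.98237987,  0.02156651, -0.18564666],
       [ 0.18520957, -0.02076794, -0.98247957]]), 't': array([ -7.02450057, 540.52741809, 972.06938236])}
side {'vertical_fov': 54.190568688229654, 'cx': 319.6628478194003, 'cy': 193.99457719634165, 'dist_coeffs': array([-0.07172292,  0.        ,  0.        ,  0.        ,  0.        ]), 'R': array([[ 0.8118484 , -0.58360309,  0.01759575],
       [-0.38712935, -0.56060496, -0.73201977],
       [ 0.43707327,  0.58747725, -0.68105612]]), 't': array([-439.68689941,  249.06705717,  754.93722122])}
```

View pics/top0.png

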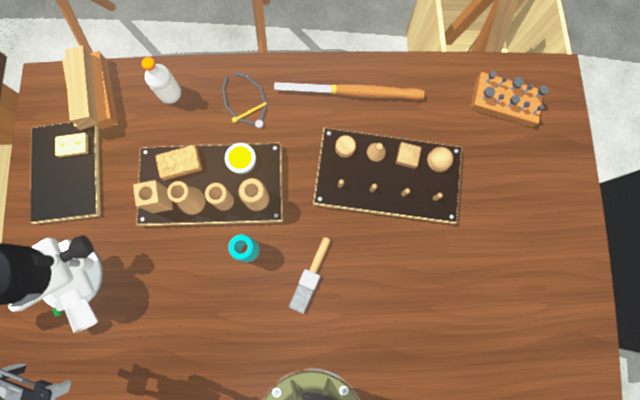

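View pics/side0.png

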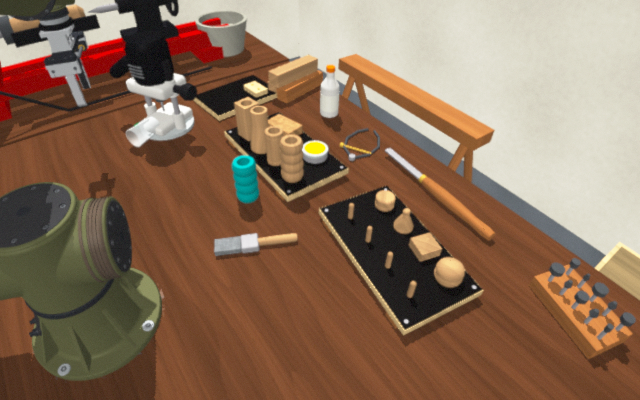

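Top view: bodies from left to right are square (149,193), bell (183,195), plain (217,197) and beaded (252,193). The turquoise decoy is at (243,248). Heads from left to right are plain (345,146), bell (376,152), square (408,154) and beaded (440,158), with pegs at (340,184) to (437,197). The side view agrees. Next I'll measure these and enlarge the crops.

```bash
cat > h.py <<'E'
import numpy as np,cv2
from cell import read_state,cams
def K(c,h=400):
    f=h/2/np.tan(np.radians(c["vertical_fov"])/2);return np.array([[f,0,c["cx"]],[0,f,c["cy"]],[0,0,1.]])
def cast(c,px,z):
    u=cv2.undistortPoints(np.array(px,float).reshape(-1,1,2),K(c),c["dist_coeffs"]).reshape(-1,2)
    R,t=np.array(c["R"]),np.array(c["t"]);o=-R.T@t
    d=np.c_[u,np.ones(len(u))]@R
    return o+d*((z-o[2])/d[:,2])[:,None]
def proj(c,X):
    return cv2.projectPoints(np.array(X,float).reshape(-1,1,3),cv2.Rodrigues(np.array(c["R"]))[0],np.array(c["t"]),K(c),c["dist_coeffs"])[0].reshape(-1,2)
E
python3 - <<'E'
from h import *
im=cv2.imread("pics/top0.png");c=cams.get_calibration("top")
for nm,x0,y0,x1,y1 in(("mills",130,140,290,230),("rack",308,120,468,230)):
    cv2.imwrite(f"pics/{nm}.png",cv2.resize(im[y0:y1,x0:x1],None,fx=5,fy=5,interpolation=cv2.INTER_CUBIC))
# rack deck
g=im.max(2);m=(g<75).astype(np.uint8)
m=cv2.morphologyEx(m,cv2.MORPH_CLOSE,np.ones((5,5)))
for ct in cv2.findContours(m[:,:470],cv2.RETR_EXTERNAL,cv2.CHAIN_APPROX_NONE)[0]:
    if cv2.contourArea(ct)>3000:
        r=cv2.boundingRect(ct);b=cv2.minAreaRect(cast(c,ct,30)[:,:2].astype(np.float32));print(r,b)
# pegs
w=((im[:,:,2]>110)).astype(np.uint8)[172:206,330:448]
n,_,st,ce=cv2.connectedComponentsWithStats(w)
for s,q in zip(st[1:],ce[1:]):
    print(s, q+[330,172], cast(c,[q+[330,172]],60)[0])
E
```

```text
(316, 131, 144, 90) ((597.3927612304688, -211.7423095703125), (349.94378662109375, 189.63442993164062), 80.97293090820312)
[ 8  7  6  9 43] [340.39534884 182.79069767] [571.27723055 -84.76069539  60.        ]
[39 11  8  9 50] [372.92 187.14] [ 558.86381657 -163.25892249   60.        ]
[71 16  9  8 51] [405.21568627 191.52941176] [ 546.35363365 -241.56713533   60.        ]
[103  20  10   9  56] [437.375 196.   ] [ 533.59751343 -320.1727782    60.        ]
[ 0 32 10  2 12] [333.83333333 204.83333333] [517.60378403 -67.03663393  60.        ]
```

View pics/mills.png

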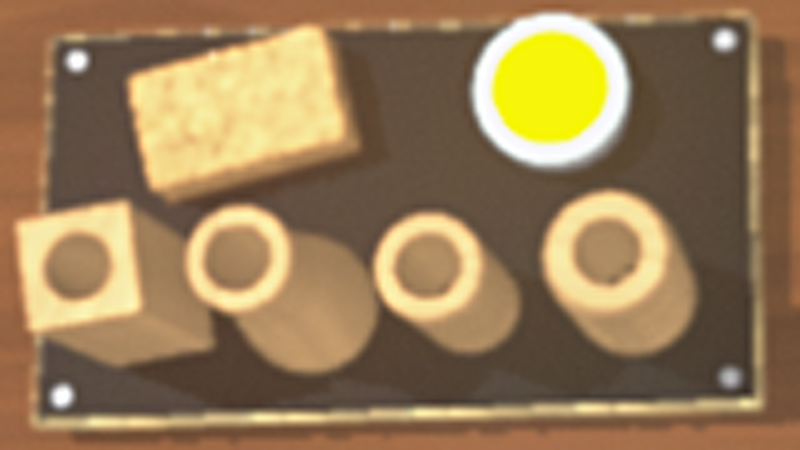

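View pics/rack.png

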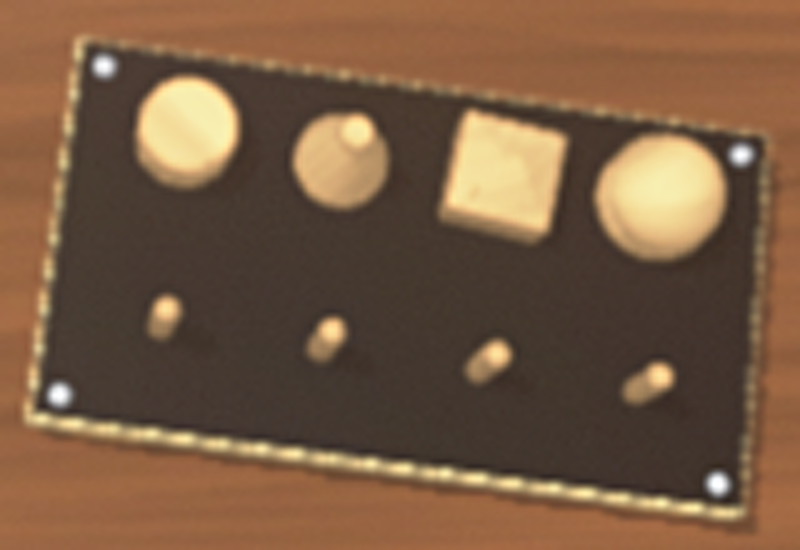

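```bash
cat > pos.py <<'E'
from h import *
c=cams.get_calibration("top")
A=lambda p,o:np.array(p,float)/5+o
M=A([(79.5,266),(239,258),(428,266),(606,251)],[130,140]);H=[138,154,130,143]
mills=np.array([cast(c,[p],h)[0] for p,h in zip(M,H)])
pegs=cast(c,A([(169,305),(332,330),(497,352),(660,377)],[308,120]),73)
sq=cast(c,A([(15,222),(132,200),(143,312),(28,332)],[130,140]),138)
if __name__=="__main__":
    np.set_printoptions(precision=1,suppress=True)
    print(mills);print(pegs);print(np.diff(mills,axis=0),np.diff(pegs,axis=0))
    e=np.roll(sq,-1,0)-sq;print(np.degrees(np.arctan2(e[:,1],e[:,0]))%90,np.linalg.norm(e,axis=1))
    for nm,P in(("mills",mills),("pegs",pegs)):
        v=P[-1]-P[0];print(nm,"row perp angle",np.degrees(np.arctan2(v[1],v[0]))+90)
    s=cams.get_calibration("side");im=cv2.imread("pics/side0.png");z=4
    im=cv2.resize(im[80:340,220:500],None,fx=2.3,fy=2.3,interpolation=cv2.INTER_CUBIC)
    for p in proj(s,np.r_[mills,pegs]): cv2.drawMarker(im,tuple(int(x) for x in (p-[220,80])*2.3),(255,0,0),0,14,1)
    cv2.imwrite("pics/sideck.png",im)
E
python3 pos.py
```

```text
[[540.  357.  138. ]
 [538.6 279.7 154. ]
 [538.1 201.4 130. ]
 [540.4 119.8 143. ]]
[[ 572.7  -87.2   73. ]
 [ 558.9 -164.8   73. ]
 [ 546.4 -243.9   73. ]
 [ 532.5 -322.5   73. ]]
[[ -1.3 -77.3  16. ]
 [ -0.6 -78.3 -24. ]
 [  2.4 -81.5  13. ]] [[-13.9 -77.7   0. ]
 [-12.4 -79.1   0. ]
 [-13.9 -78.7   0. ]]
[9.4 8.1 8.7 9.9] [54.1 51.7 52.6 51.1]
mills row perp angle 0.11576721131248746
pegs row perp angle -9.68563743299326
```

View pics/sideck.png

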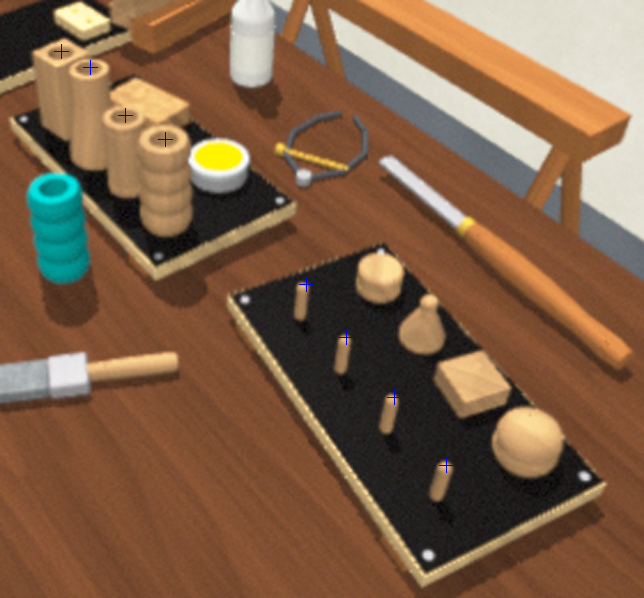

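The overlays sit on the body and peg tops in both views, so the matching is confirmed. From left to right the pegs take plain, bell, square and beaded. I'll start with beaded.

```bash
cat > go.py <<'E'
import sys,numpy as np
from cell import read_state
from scipy.spatial.transform import Rotation as Ro
s=read_state();x,y,z,th=map(float,sys.argv[1:5])
R=Ro.from_euler("xyz",s["eef_rot"]).as_matrix()
cur=np.degrees(np.arctan2(R[1,1],R[0,1]))
d=R.T@(np.array([x,y,z])-s["eef_pos"])/1000
print("shift",d.round(4),"turn",round(((cur-th+90)%180-90),2),"pos",s["eef_pos"].round(1),"jaw",cur.round(1),"gap",s["finger_gap"].round(1),"F",s["wrist_force"].round(1),"t",round(s["clock"],2),"q",s["joints"].round(2))
E
python3 go.py 540 120 235 0
```

```text
Traceback (most recent call last):
  File "go.py", line 8, in <module>
    print("shift",d.round(4),"turn",round(((cur-th+90)%180-90),2),"pos",s["eef_pos"].round(1),"jaw",cur.round(1),"gap",s["finger_gap"].round(1),"F",s["wrist_force"].round(1),"t",round(s["clock"],2),"q",s["joints"].round(2))
                                                                                                                       ^^^^^^^^^^^^^^^^^^^^^
AttributeError: 'float' object has no attribute 'round'
```

```bash
sed -i 's/s\["finger_gap"\].round(1)/round(s["finger_gap"],1)/' go.py; python3 go.py 540 120 235 0
```

```text
shift [-0.4835 -0.281  -0.0552] turn 73.45 pos [156.5 527.  179.6] jaw 73.5 gap 93.9 F [-0.3  0.4  0.3] t 0.1 q [ 1.22  0.3   1.52  0.    1.32 -0.07]
```

```bash
python3 -m handwheel '[[-0.02,-0.01,-0.03,4],[-0.06,-0.03,-0.055,12],[-0.1,-0.055,-0.055,20],[-0.14,-0.08,-0.055,28],[-0.18,-0.105,-0.055,36]]' 0 40; python3 go.py 540 120 235 0
```

```text
clock: 0.72
eef_pos: [299.9, 373.8, 234.5]
eef_rot: [-3.14, 0.001, 2.22]
wrist_force: [1.3, 0.1, 0.5]
finger_gap: 94.0
shift [-3.473e-01  3.780e-02 -3.000e-04] turn 37.2 pos [299.9 373.8 234.5] jaw 37.2 gap 94.0 F [1.3 0.1 0.5] t 0.72 q [ 0.82  0.1   1.63 -0.    1.41  0.17]
```

```bash
python3 -m handwheel '[[-0.05,0.006,0,8],[-0.1,0.012,0,16],[-0.15,0.018,0,24],[-0.2,0.024,0,32],[-0.25,0.03,0,37.2]]' >/dev/null; python3 go.py 540 120 235 0
```

```text
shift [-0.0711  0.0644 -0.0005] turn -0.22 pos [475.9 191.4 234.4] jaw -0.2 gap 93.6 F [0.7 0.5 1.1] t 1.35 q [ 0.31  0.18  1.54 -0.    1.42  0.32]
```

```bash
python3 -m handwheel '[[-0.035,0.032,0,0],[-0.071,0.0645,0,0],[-0.071,0.0645,0,0]]' >/dev/null; python3 go.py 540 120 109 0; python3 - <<'E'
from h import *
c=cams.get_calibration("wrist");im=cams.camera("wrist")[:,:,::-1].copy()
from pos import mills
for p in proj(c,mills): cv2.drawMarker(im,tuple(int(x) for x in p),(255,0,0),0,20,1)
print(proj(c,mills));cv2.imwrite("pics/w0.png",im)
E
```

```text
shift [ 0.0023 -0.0009  0.1245] turn -0.41 pos [541.2 117.9 233.5] jaw -0.4 gap 94.1 F [-0.1  0.1 -0.3] t 1.73 q [ 0.15  0.28  1.43 -0.    1.44  0.16]
[[ 315.95376077 -116.44871592]
 [ 314.82759233  -13.10569011]
 [ 315.59326813   94.93830812]
 [ 319.03531843  190.40366896]]
```

View pics/w0.png

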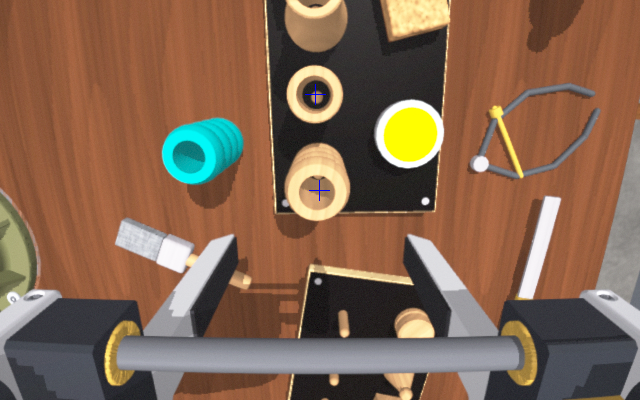

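The wrist view shows the markers centred on the beaded bore (319,190) and the plain bore (315,95), so the positions are good to about 1 mm. The neighbouring bell and tin are clear of the fingers. I'll descend and grip.

```bash
python3 -m handwheel '[[0.002,-0.001,0.035,0],[0.002,-0.001,0.07,0],[0.002,-0.001,0.1,0],[0.002,-0.001,0.1245,0],[0.002,-0.001,0.1245,0]]' >/dev/null; python3 go.py 540 120 109 0;  python3 -m handwheel '[[0,0,0,0],[0,0,0,0],[0,0,0,0],[0,0,0,0],[0,0,0,0]]' 1 40; python3 go.py 540 120 245 0
```

```text
shift [-0.0019  0.0024 -0.001 ] turn -0.27 pos [537.6 121.9 108. ] jaw -0.3 gap 94.2 F [ 0.1 -0.1 -0.2] t 2.4 q [ 0.16  0.38  1.6  -0.    1.18  0.16]
clock: 3.02
eef_pos: [537.7, 121.9, 108.4]
eef_rot: [-3.137, 0.002, 1.566]
wrist_force: [-1.7, 0.1, 4.1]
finger_gap: 58.7
shift [-0.0021  0.0016 -0.1366] turn -0.27 pos [537.7 121.9 108.4] jaw -0.3 gap 58.7 F [-1.7  0.1  4.1] t 3.02 q [ 0.16  0.37  1.6  -0.    1.18  0.16]
```

```bash
python3 -m handwheel '[[0,0,-0.012,0],[0,0,-0.035,0],[0,0,-0.065,0],[0,0,-0.095,0],[0,0,-0.1,0]]'; python3 go.py 532.5 -320.5 208 -9.5
```

```text
clock: 3.65
eef_pos: [538.9, 122.1, 210.5]
eef_rot: [-3.14, 0.001, 1.566]
wrist_force: [-0.0, 0.5, -2.4]
finger_gap: 58.6
shift [-0.4427 -0.0042  0.003 ] turn 9.23 pos [538.9 122.1 210.5] jaw -0.3 gap 58.6 F [-0.   0.5 -2.4] t 3.65 q [ 0.16  0.29  1.47 -0.    1.39  0.16]
```

```bash
python3 -m handwheel '[[-0.02,0,0,0],[-0.055,0,0,2],[-0.1,0,0,4],[-0.145,0,0,6],[-0.185,0,0,8]]' >/dev/null; python3 go.py 532.5 -320.5 208 -9.5
```

```text
shift [-0.2531  0.0327  0.0016] turn 1.11 pos [537.  -65.3 209.4] jaw -8.4 gap 58.6 F [-0.5  0.  -2.4] t 4.28 q [-0.19  0.26  1.5  -0.    1.38 -0.04]
```

```bash
python3 -m handwheel '[[-0.045,0.006,0,0],[-0.09,0.012,0,1],[-0.135,0.018,0,1],[-0.18,0.024,0,1],[-0.21,0.028,0,1]]' >/dev/null;python3 -m handwheel '[[-0.02,0.003,0,0],[-0.038,0.004,0,0],[-0.038,0.004,0,0]]' >/dev/null; python3 go.py 532.5 -320.5 110 -9.5
```

```text
shift [-0.0013  0.0034  0.0976] turn -0.04 pos [ 530.  -318.6  207.6] jaw -9.5 gap 58.0 F [ 0.  -0.5 -1.6] t 5.28 q [-0.6   0.44  1.27 -0.    1.44 -0.43]
```

```bash
python3 -m handwheel '[[-0.001,0.003,0.025,0],[-0.001,0.003,0.05,0],[-0.001,0.003,0.06,0],[-0.001,0.003,0.07,0]]' ; python3 -m handwheel '[[0,0,0.007,0],[0,0,0.014,0],[0,0,0.02,0],[0,0,0.022,0]]';  python3 go.py 532.5 -320.5 108.4 -9.5
```

```text
clock: 5.78
eef_pos: [532.8, -319.7, 137.9]
eef_rot: [-3.137, 0.001, 1.405]
wrist_force: [0.2, -0.7, -2.0]
finger_gap: 58.2
clock: 6.28
eef_pos: [532.6, -319.7, 115.5]
eef_rot: [-3.136, 0.001, 1.405]
wrist_force: [-0.6, -0.8, -1.7]
finger_gap: 58.4
shift [-0.0008  0.0001  0.0071] turn -0.0 pos [ 532.6 -319.7  115.5] jaw -9.5 gap 58.4 F [-0.6 -0.8 -1.7] t 6.28 q [-0.6   0.52  1.37 -0.    1.26 -0.43]
```

```bash
python3 -m handwheel '[[0,0,0.003,0],[0,0,0.006,0],[0,0,0.007,0]]'; python3 -m handwheel '[[0,0,0.001,0],[0,0,0.002,0],[0,0,0.002,0]]'
```

```text
clock: 6.65
eef_pos: [532.5, -319.7, 108.4]
eef_rot: [-3.136, 0.001, 1.405]
wrist_force: [-2.8, -0.0, 4.3]
finger_gap: 58.5
clock: 7.02
eef_pos: [532.6, -319.9, 108.4]
eef_rot: [-3.137, 0.002, 1.405]
wrist_force: [-6.1, 2.7, 13.3]
finger_gap: 58.6
```

Contact: the load has reversed to +13 N, so the body is seated. I'll open gently and rise.

```bash
python3 -m handwheel '[[0,0,-0.002,0],[0,0,-0.002,0],[0,0,-0.002,0]]' 0.3; python3 -m handwheel '[[0,0,0,0],[0,0,0,0],[0,0,-0.03,0],[0,0,-0.075,0],[0,0,-0.125,0]]' 0; python3 go.py 538.1 201.4 225 0
```

```text
clock: 7.4
eef_pos: [532.7, -319.9, 110.2]
eef_rot: [-3.137, 0.002, 1.405]
wrist_force: [0.3, 0.5, 0.8]
finger_gap: 65.7
clock: 8.02
eef_pos: [533.0, -319.6, 236.2]
eef_rot: [-3.136, 0.001, 1.405]
wrist_force: [-0.0, -0.8, 0.7]
finger_gap: 94.1
shift [ 0.5147 -0.0809  0.011 ] turn -9.5 pos [ 533.  -319.6  236.2] jaw -9.5 gap 94.1 F [-0.  -0.8  0.7] t 8.03 q [-0.6   0.43  1.21 -0.    1.5  -0.43]
```

```bash
python3 -m handwheel '[[0.03,-0.005,0,0],[0.08,-0.013,0,-2],[0.13,-0.02,0,-4],[0.18,-0.028,0,-6],[0.23,-0.036,0,-8]]' >/dev/null; python3 -m handwheel '[[0.05,-0.007,0,0],[0.1,-0.014,0,-1.5],[0.15,-0.02,0,-1.5],[0.2,-0.026,0,-1.5],[0.24,-0.03,0,-1.5]]' >/dev/null; python3 go.py 538.1 201.4 225 0
```

```text
shift [0.044  0.0274 0.0112] turn 0.1 pos [510.8 157.3 236.3] jaw 0.1 gap 94.2 F [ 0.8 -0.1 -0.7] t 9.28 q [0.23 0.23 1.48 0.   1.44 0.23]
```

```bash
python3 -m handwheel '[[0.022,0.014,0,0],[0.044,0.0275,0,0],[0.044,0.0275,0,0],[0.044,0.0275,0.02,0],[0.044,0.0275,0.05,0]]' >/dev/null; python3 go.py 538.1 201.4 97 0
```

```text
shift [0.0007 0.0003 0.0893] turn 0.08 pos [538.1 200.7 186.3] jaw 0.1 gap 94.0 F [ 0.9 -0.  -0.6] t 9.9 q [0.29 0.35 1.44 0.   1.36 0.29]
```

```bash
python3 -m handwheel '[[0,0,0.035,0],[0,0,0.065,0],[0,0,0.089,0],[0,0,0.089,0]]' >/dev/null; python3 -m handwheel '[[0,0,0,0],[0,0,0,0],[0,0,0,0],[0,0,0,0],[0,0,0,0]]' 1 40; python3 -m handwheel '[[0,0,-0.012,0],[0,0,-0.035,0],[0,0,-0.065,0],[0,0,-0.095,0],[0,0,-0.1,0]]'; python3 go.py 572.5 -87.2 197 -9.5
```

```text
clock: 11.02
eef_pos: [536.8, 199.8, 96.2]
eef_rot: [-3.136, 0.001, 1.572]
wrist_force: [-0.3, -0.5, 0.8]
finger_gap: 47.5
clock: 11.65
eef_pos: [538.2, 200.2, 198.6]
eef_rot: [-3.139, -0.0, 1.572]
wrist_force: [-0.6, -0.1, -1.0]
finger_gap: 47.1
shift [-0.2874  0.0341  0.0014] turn 9.56 pos [538.2 200.2 198.6] jaw 0.1 gap 47.1 F [-0.6 -0.1 -1. ] t 11.65 q [0.29 0.34 1.42 0.   1.38 0.29]
```

```bash
python3 -m handwheel '[[-0.02,0.002,0,0],[-0.06,0.007,0,2.5],[-0.105,0.012,0,5],[-0.15,0.018,0,7.5],[-0.195,0.023,0,9.5]]' >/dev/null; python3 go.py 572.5 -87.2 197 -9.5
```

```text
shift [-0.0867  0.0265  0.0002] turn -0.05 pos [560.7   2.7 197.2] jaw -9.5 gap 46.9 F [ 0.5  0.2 -0.1] t 12.28 q [-0.06  0.31  1.46  0.    1.37  0.11]
```

```bash
python3 -m handwheel '[[-0.035,0.011,0,0],[-0.065,0.02,0,0],[-0.0865,0.0265,0,0],[-0.0865,0.0265,0,0],[-0.0865,0.0265,0,0]]' >/dev/null; python3 go.py 572.5 -87.2 96.2 -9.5
```

```text
shift [-0.0007  0.0007  0.1007] turn -0.03 pos [572.4 -86.4 196.9] jaw -9.5 gap 46.6 F [ 0.6 -0.4  0.1] t 12.9 q [-0.21  0.36  1.41 -0.    1.38 -0.05]
```

```bash
python3 -m handwheel '[[-0.001,0.001,0.025,0],[-0.001,0.001,0.05,0],[-0.001,0.001,0.07,0],[-0.001,0.001,0.08,0],[-0.001,0.001,0.088,0]]' ; python3 -m handwheel '[[0,0,0.003,0],[0,0,0.006,0],[0,0,0.006,0]]';  python3 go.py 572.5 -87.2 96.2 -9.5
```

```text
clock: 13.52
eef_pos: [573.0, -87.1, 108.9]
eef_rot: [-3.137, 0.0, 1.405]
wrist_force: [0.3, -1.4, -0.2]
finger_gap: 47.2
clock: 13.9
eef_pos: [573.0, -87.1, 103.0]
eef_rot: [-3.138, 0.0, 1.405]
wrist_force: [0.6, -1.2, -1.7]
finger_gap: 46.9
shift [-0.0002 -0.0004  0.0068] turn 0.02 pos [573.  -87.1 103. ] jaw -9.5 gap 46.9 F [ 0.6 -1.2 -1.7] t 13.9 q [-0.21  0.44  1.52 -0.    1.19 -0.05]
```

```bash
python3 -m handwheel '[[0,0,0.003,0],[0,0,0.006,0],[0,0,0.0075,0],[0,0,0.0075,0]]'; python3 -m handwheel '[[0,0,0.001,0],[0,0,0.0015,0],[0,0,0.0015,0]]'
```

```text
clock: 14.4
eef_pos: [573.0, -87.1, 96.2]
eef_rot: [-3.138, 0.0, 1.405]
wrist_force: [-2.9, 0.2, 6.6]
finger_gap: 47.2
clock: 14.78
eef_pos: [573.1, -87.1, 96.1]
eef_rot: [-3.139, 0.0, 1.405]
wrist_force: [-5.6, 2.1, 13.5]
finger_gap: 46.8
```

```bash
python3 -m handwheel '[[0,0,-0.0015,0],[0,0,-0.0015,0],[0,0,-0.0015,0]]' 0.4; python3 -m handwheel '[[0,0,0,0],[0,0,0,0],[0,0,-0.03,0],[0,0,-0.075,0],[0,0,-0.13,0]]' 0; python3 go.py 538.6 279.7 225 0
```

```text
clock: 15.15
eef_pos: [573.1, -87.1, 97.4]
eef_rot: [-3.138, 0.0, 1.405]
wrist_force: [-0.0, -0.8, 0.6]
finger_gap: 56.5
clock: 15.78
eef_pos: [573.0, -87.0, 228.2]
eef_rot: [-3.137, 0.0, 1.405]
wrist_force: [-0.2, -0.5, 0.5]
finger_gap: 93.6
shift [ 0.356  -0.0944  0.0036] turn -9.48 pos [573.  -87.  228.2] jaw -9.5 gap 93.6 F [-0.2 -0.5  0.5] t 15.78 q [-0.21  0.34  1.36 -0.    1.45 -0.05]
```

```bash
python3 -m handwheel '[[0.03,-0.008,0,0],[0.08,-0.02,0,-2.5],[0.13,-0.035,0,-5],[0.18,-0.048,0,-7.5],[0.23,-0.061,0,-9.5]]' >/dev/null; python3 -m handwheel '[[0.05,0,0,0],[0.1,0,0,0],[0.1,0,0,0]]' >/dev/null; python3 go.py 538.6 279.7 123 0
```

```text
shift [ 0.0254 -0.0103  0.105 ] turn 0.29 pos [549.6 254.2 228. ] jaw 0.3 gap 94.3 F [ 0.9 -0.6 -0.6] t 16.77 q [0.37 0.4  1.28 0.   1.47 0.37]
```

```bash
python3 -m handwheel '[[0.0255,-0.0105,0,0],[0.0255,-0.0105,0.025,0],[0.0255,-0.0105,0.06,0],[0.0255,-0.0105,0.09,0],[0.0255,-0.0105,0.1045,0]]' >/dev/null; python3 -m handwheel '[[0,0,0,0]]';python3 go.py 538.6 279.7 123 0
```

```text
clock: 17.52
eef_pos: [538.1, 278.1, 121.9]
eef_rot: [-3.134, 0.001, 1.575]
wrist_force: [0.4, -0.3, 0.3]
finger_gap: 93.5
shift [ 0.0016  0.0005 -0.0011] turn 0.22 pos [538.1 278.1 121.9] jaw 0.2 gap 93.5 F [ 0.4 -0.3  0.3] t 17.52 q [0.42 0.48 1.41 0.   1.26 0.41]
```

```bash
python3 -m handwheel '[[0.0015,0,-0.004,0],[0.0015,0,-0.004,0],[0.0015,0,-0.004,0],[0.0015,0,-0.004,0],[0.0015,0,-0.004,0]]' 1 40;python3 -m handwheel '[[0,0,0,0]]'; python3 -m handwheel '[[0,0,-0.012,0],[0,0,-0.035,0],[0,0,-0.065,0],[0,0,-0.09,0],[0,0,-0.095,0]]'; python3 go.py 558.9 -164.8 220 -9.5
```

```text
clock: 18.15
eef_pos: [538.1, 279.6, 126.0]
eef_rot: [-3.134, 0.001, 1.575]
wrist_force: [-0.3, -0.4, -0.1]
finger_gap: 47.6
clock: 18.27
eef_pos: [538.1, 279.6, 125.9]
eef_rot: [-3.134, 0.001, 1.575]
wrist_force: [0.0, 0.2, 0.5]
finger_gap: 44.5
clock: 18.9
eef_pos: [539.3, 279.9, 223.0]
eef_rot: [-3.137, -0.001, 1.575]
wrist_force: [-0.4, -0.2, -1.0]
finger_gap: 44.2
shift [-0.4448  0.0178  0.0027] turn 9.73 pos [539.3 279.9 223. ] jaw 0.2 gap 44.2 F [-0.4 -0.2 -1. ] t 18.9 q [0.42 0.41 1.28 0.   1.46 0.41]
```

```bash
python3 -m handwheel '[[-0.02,0.001,-0.02,0],[-0.06,0.003,-0.04,2.5],[-0.105,0.004,-0.045,5],[-0.15,0.006,-0.045,7.5],[-0.195,0.008,-0.045,9.5]]' >/dev/null; python3 go.py 558.9 -164.8 220 -9.5
```

```text
shift [-0.2421  0.0513  0.0482] turn 0.12 pos [547.9  82.4 268.3] jaw -9.4 gap 43.9 F [ 0.1  0.3 -1.1] t 19.52 q [0.08 0.26 1.37 0.   1.52 0.25]
```

```bash
python3 -m handwheel '[[-0.045,0.01,0,0],[-0.09,0.02,0,0],[-0.135,0.029,0,0],[-0.18,0.039,0,0],[-0.22,0.048,0,0]]' >/dev/null; python3 -m handwheel '[[-0.02,0.003,0,0],[-0.02,0.003,0,0],[-0.02,0.003,0,0]]' >/dev/null; python3 go.py 558.9 -164.8 125.9 -9.5
```

```text
shift [0.0004 0.0016 0.1429] turn 0.06 pos [ 558.  -165.   268.8] jaw -9.4 gap 44.0 F [-0.9  0.1 -2. ] t 20.52 q [-0.35  0.33  1.28 -0.    1.54 -0.18]
```

```bash
python3 -m handwheel '[[0,0.001,0.03,0],[0,0.001,0.065,0],[0,0.001,0.095,0],[0,0.001,0.115,0],[0,0.001,0.13,0]]' ; python3 -m handwheel '[[0,0,0.003,0],[0,0,0.006,0],[0,0,0.006,0]]';  python3 go.py 558.9 -164.8 125.9 -9.5
```

```text
clock: 21.15
eef_pos: [558.2, -164.3, 138.2]
eef_rot: [-3.136, 0.0, 1.407]
wrist_force: [0.6, 0.0, -1.5]
finger_gap: 44.3
clock: 21.52
eef_pos: [558.4, -164.3, 132.6]
eef_rot: [-3.137, 0.0, 1.407]
wrist_force: [-0.4, -0.6, -1.8]
finger_gap: 44.3
shift [-0.0004  0.0006  0.0067] turn 0.13 pos [ 558.4 -164.3  132.6] jaw -9.4 gap 44.3 F [-0.4 -0.6 -1.8] t 21.52 q [-0.35  0.41  1.48 -0.    1.25 -0.18]
```

```bash
python3 -m handwheel '[[0,0,0.003,0],[0,0,0.006,0],[0,0,0.0075,0],[0,0,0.0075,0]]'; python3 -m handwheel '[[0,0,0.001,0],[0,0,0.0015,0],[0,0,0.0015,0]]'
```

```text
clock: 22.02
eef_pos: [558.5, -164.4, 125.8]
eef_rot: [-3.137, 0.001, 1.407]
wrist_force: [-1.9, 0.1, 5.6]
finger_gap: 44.0
clock: 22.4
eef_pos: [558.7, -164.6, 125.8]
eef_rot: [-3.139, 0.001, 1.407]
wrist_force: [-4.0, 1.6, 11.8]
finger_gap: 44.1
```

Seated. I'll release and go for the square body at (540,357), jaw angle about 8.8°.

```bash
python3 -m handwheel '[[0,0,-0.0015,0],[0,0,-0.0015,0],[0,0,-0.0015,0]]' 0.4; python3 -m handwheel '[[0,0,0,0],[0,0,0,0],[0,0,-0.03,0],[0,0,-0.07,0],[0,0,-0.1,0]]' 0; python3 go.py 540 357 220 8.8
```

```text
clock: 22.78
eef_pos: [558.6, -164.5, 127.0]
eef_rot: [-3.138, 0.001, 1.407]
wrist_force: [-0.1, 0.5, -0.7]
finger_gap: 56.2
clock: 23.4
eef_pos: [559.1, -164.5, 228.7]
eef_rot: [-3.139, 0.001, 1.407]
wrist_force: [-1.2, -0.7, 0.3]
finger_gap: 93.9
shift [ 0.5115 -0.1038  0.0083] turn -18.17 pos [ 559.1 -164.5  228.7] jaw -9.4 gap 93.9 F [-1.2 -0.7  0.3] t 23.4 q [-0.35  0.34  1.35 -0.    1.45 -0.18]
```

```bash
python3 -m handwheel '[[0.03,-0.006,0,0],[0.08,-0.016,0,-4],[0.13,-0.026,0,-8],[0.18,-0.036,0,-13],[0.23,-0.047,0,-18]]' >/dev/null; python3 -m handwheel '[[0.045,0,0,0],[0.09,0,0,0],[0.14,0,0,0],[0.19,0,0,0],[0.21,0,0,0]]' >/dev/null; python3 go.py 540 357 220 8.8
```

```text
shift [0.0713 0.0343 0.0082] turn 0.12 pos [517.1 281.3 228.3] jaw 8.9 gap 93.9 F [-0.2 -0.4 -0.7] t 24.65 q [0.44 0.36 1.33 0.   1.45 0.28]
```

Now a wrist look at the square body to confirm its yaw, since this is the grasp where yaw matters most.

```bash
python3 -m handwheel '[[0.03,0.015,0,0],[0.071,0.0345,0,0],[0.071,0.0345,0,0],[0.071,0.0345,0,0]]' >/dev/null; python3 go.py 540 357 107 8.8; python3 - <<'E'
from h import *
c=cams.get_calibration("wrist");im=cams.camera("wrist")[:,:,::-1].copy()
from pos import mills,sq
for p in proj(c,np.r_[mills[:1],sq]): cv2.drawMarker(im,tuple(int(x) for x in p),(255,0,0),0,14,1)
cv2.imwrite("pics/w1.png",im)
E
```

```text
shift [1.300e-03 1.000e-04 1.209e-01] turn 0.09 pos [540.4 355.8 227.9] jaw 8.9 gap 94.2 F [ 0.2  0.2 -0.6] t 25.15 q [0.53 0.5  1.14 0.   1.51 0.37]
```

View pics/w1.png

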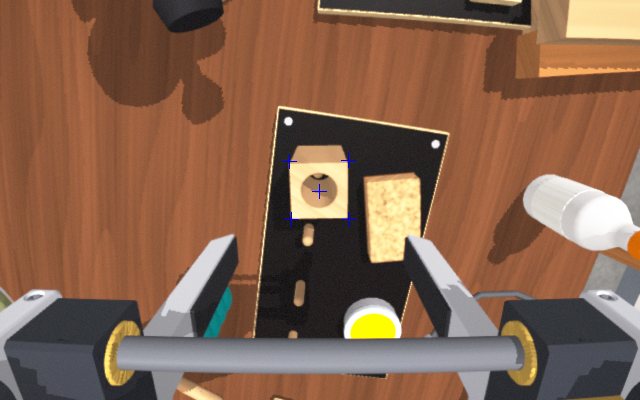

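The square top is centred at (319,190), with edges parallel to the jaws and the bore on its marker. Going down to grip.

```bash
python3 -m handwheel '[[0.001,0,0.035,0],[0.001,0,0.07,0],[0.001,0,0.1,0],[0.001,0,0.12,0],[0.001,0,0.12,0]]' >/dev/null; python3 -m handwheel '[[0,0,0,0],[0,0,0,0],[0,0,0,0],[0,0,0,0],[0,0,0,0]]' 1 40;python3 -m handwheel '[[0,0,0,0]]'; python3 -m handwheel '[[0,0,-0.012,0],[0,0,-0.035,0],[0,0,-0.075,0],[0,0,-0.115,0],[0,0,-0.145,0]]'; python3 go.py 546.4 -243.9 250 -9.5
```

```text
clock: 26.45
eef_pos: [539.7, 355.3, 107.7]
eef_rot: [-3.137, 0.001, 1.725]
wrist_force: [-0.6, 0.0, 1.1]
finger_gap: 49.1
clock: 26.58
eef_pos: [539.7, 355.3, 107.6]
eef_rot: [-3.137, 0.001, 1.725]
wrist_force: [-0.2, -0.3, -0.1]
finger_gap: 48.9
clock: 27.2
eef_pos: [540.3, 355.6, 255.4]
eef_rot: [-3.139, 0.001, 1.725]
wrist_force: [0.3, 0.2, -2.2]
finger_gap: 49.1
shift [-0.5934 -0.0858  0.0061] turn 18.31 pos [540.3 355.6 255.4] jaw 8.8 gap 49.1 F [ 0.3  0.2 -2.2] t 27.2 q [0.53 0.49 1.09 0.   1.57 0.37]
```

```bash
python3 -m handwheel '[[-0.02,-0.003,0,0],[-0.06,-0.009,0,4],[-0.105,-0.015,0,9],[-0.15,-0.022,0,14],[-0.195,-0.028,0,18]]' >/dev/null; python3 -m handwheel '[[-0.04,0.005,0,0],[-0.085,0.01,0,0],[-0.13,0.015,0,0],[-0.175,0.02,0,0],[-0.22,0.025,0,0]]' >/dev/null; python3 go.py 546.4 -245 250 -9.5
```

```text
shift [-0.1725  0.0461  0.0039] turn 0.11 pos [529.1 -67.3 253.7] jaw -9.4 gap 49.6 F [ 1.3 -0.2 -2.1] t 28.45 q [-0.19  0.22  1.45 -0.    1.48 -0.03]
```

```bash
python3 -m handwheel '[[-0.045,0.012,0,0],[-0.09,0.024,0,0],[-0.135,0.036,0,0],[-0.16,0.043,0,0],[-0.1725,0.046,0,0]]' >/dev/null; python3 -m handwheel '[[0,0,0,0],[0,0,0,0]]' >/dev/null; python3 go.py 546.4 -245 107.7 -9.5
```

```text
shift [0.0012 0.0024 0.1447] turn 0.04 pos [ 544.9 -245.7  252.4] jaw -9.5 gap 49.2 F [ 0.2  0.7 -1.1] t 29.32 q [-0.48  0.37  1.26 -0.    1.52 -0.32]
```

```bash
python3 -m handwheel '[[0.001,0.001,0.03,0],[0.001,0.001,0.065,0],[0.001,0.001,0.095,0],[0.001,0.001,0.117,0],[0.001,0.001,0.132,0]]' ; python3 -m handwheel '[[0,0,0.003,0],[0,0,0.006,0],[0,0,0.006,0]]';  python3 go.py 546.4 -245 107.7 -9.5
```

```text
clock: 29.95
eef_pos: [544.9, -244.0, 119.6]
eef_rot: [-3.134, 0.001, 1.407]
wrist_force: [-0.7, 0.1, -2.1]
finger_gap: 49.3
clock: 30.32
eef_pos: [545.1, -244.1, 114.1]
eef_rot: [-3.135, 0.002, 1.407]
wrist_force: [-0.5, -0.3, -1.5]
finger_gap: 49.1
shift [-0.0007  0.0014  0.0064] turn 0.11 pos [ 545.1 -244.1  114.1] jaw -9.4 gap 49.1 F [-0.5 -0.3 -1.5] t 30.32 q [-0.48  0.47  1.45 -0.    1.23 -0.32]
```

```bash
python3 -m handwheel '[[0,0.001,0.003,0],[0,0.001,0.006,0],[0,0.001,0.0075,0],[0,0.001,0.0075,0]]'; python3 -m handwheel '[[0,0,0.001,0],[0,0,0.0015,0],[0,0,0.0015,0]]'
```

```text
clock: 30.82
eef_pos: [546.2, -244.5, 107.7]
eef_rot: [-3.136, 0.002, 1.407]
wrist_force: [-4.1, 0.9, 7.1]
finger_gap: 49.6
clock: 31.2
eef_pos: [546.3, -244.7, 107.6]
eef_rot: [-3.136, 0.003, 1.407]
wrist_force: [-5.5, 2.6, 12.6]
finger_gap: 49.0
```

Seated. I'll release, retreat clear and check both views.

```bash
python3 -m handwheel '[[0,0,-0.0015,0],[0,0,-0.0015,0],[0,0,-0.0015,0]]' 0.4; python3 -m handwheel '[[0,0,0,0],[0,0,0,0],[0,0,-0.03,0],[0,0,-0.075,0],[0,0,-0.13,0]]' 0;  python3 -m handwheel '[[0.04,-0.03,-0.02,0],[0.08,-0.07,-0.03,0],[0.12,-0.1,-0.03,0],[0.16,-0.13,-0.03,0],[0.19,-0.16,-0.03,0]]'; python3 -m handwheel '[[0.04,0,0,0],[0.08,0,0,0],[0.08,0,0,0]]'; python3 - <<'E'
from h import *
t=cams.camera("top")[:,:,::-1];s=cams.camera("side")[:,:,::-1]
cv2.imwrite("pics/fs.png",cv2.resize(s[80:340,200:500],None,fx=2.3,fy=2.3,interpolation=cv2.INTER_CUBIC))
cv2.imwrite("pics/ft.png",cv2.resize(t[110:240,130:480],None,fx=2.25,fy=2.25,interpolation=cv2.INTER_CUBIC))
E
```

```text
clock: 31.58
eef_pos: [546.2, -244.7, 108.9]
eef_rot: [-3.136, 0.003, 1.407]
wrist_force: [-0.6, -0.4, -0.2]
finger_gap: 56.4
clock: 32.2
eef_pos: [546.6, -244.2, 239.7]
eef_rot: [-3.135, 0.002, 1.407]
wrist_force: [0.8, 0.3, 1.0]
finger_gap: 93.6
clock: 32.83
eef_pos: [419.0, -29.2, 270.5]
eef_rot: [-3.135, 0.002, 1.407]
wrist_force: [0.6, 0.7, 0.6]
finger_gap: 94.0
clock: 33.2
eef_pos: [432.0, 51.4, 270.3]
eef_rot: [-3.135, 0.002, 1.41]
wrist_force: [-0.6, -0.4, 0.9]
finger_gap: 94.0
```

View pics/fs.png

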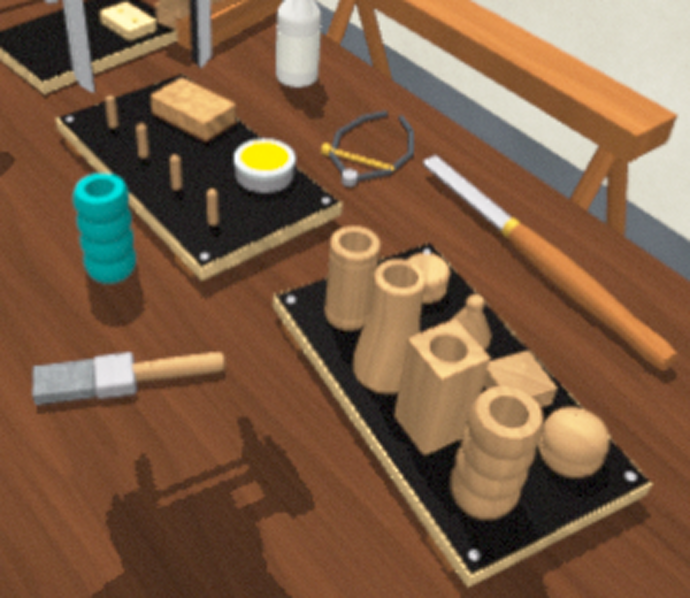

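View pics/ft.png

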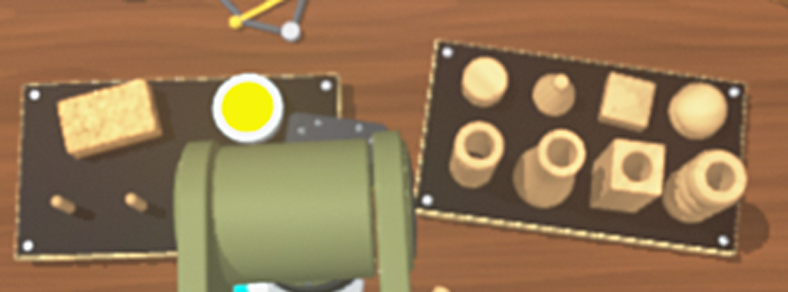

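Both views show all four bodies upright and fully down, each in front of its own head. From left to right in the top crop they are plain (476,150), bell (555,160), square (635,170) and beaded (710,185). The heads and tin are in place and the arm is clear.

```bash
python3 -c "
from cell import manip,read_state
print(manip.sign_off(),read_state()['clock'])"
```

```text
the job is handed in; nothing more can be done
the job is handed in; nothing more can be done
```

All four mill bodies are on the drying rack, each lowered over the peg in front of its own head: plain, bell, square, beaded. The job was handed in at about 33 s of the 117 s allowed.

- **Lowering:** I set each body down slowly until it reached its original seated height and the wrist force showed deck contact (12–13 N), then released it.
- **Last check:** The final side and top pictures show the bodies upright and fully down in the right order. The heads are still on their dowels, and the tin is where it stood. The gripper was open and clear. I did not measure the final poses beyond this look, and no check failed or disagreed.

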